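# Uncover the hold-to-run control and hold it at the third click

## Robot

A 6-joint arm with a two-finger parallel gripper is mounted at the origin on a cart in front of the work surface, level with it; the furniture and walls round the work are solid. World frame = base frame: x ahead of the robot, y to its left, z up, the work surface at z = 0. Lengths are in m, angles in rad, forces in N, time in s.
With the tool pointing down it reaches from about 0.375 to 0.9 m from the base axis. Payload 3.1 kg.
Tool frame: the origin (TCP) lies midway between the tips of the shut fingers; the grasp point (between the pads) lies tcp_to_grasp behind it (tcp_to_grasp is the distance from the TCP to the grasp point, in m); z points along the fingers, y is the line along which they close (so a half turn about z gives the same grasp; the last joint's range is limited). The gripper opens to 87 mm and grips with 3 to 60 N. Pads are 19 mm wide; open, the fingers measure 117 mm over their backs; the gripper's body (75 mm by 190 mm) begins 51 mm behind the grasp point.
Start: joints at [-1.3, 0.527, 1.433, -0, 1.181, -0.178], TCP at [0.272, -0.563, 0.223] pointing down, gripper open.
Joint ranges: [-3.08, 3.08], [-0.75, 2.2], [0.22, 2.44], [-1.43, 4.57], [0, 2.65], [-2.85, 2.85]. Speed limits (rad/s): [2.79, 2.79, 3.14, 3.14, 3.14, 3.14].

## Interface

Orientations are given as a unit quaternion [w, x, y, z].
In Python, from workcell import get_obs, camera, camera_info, finish_job, tcp_to_grasp gives the robot as it stands.
- The arm moves only by the shell command python3 -m pendant 'ROWS' [OPENING] [FORCE]. ROWS is a JSON object of lists of equal length, an entry for each row: "linear": the shift along the tool's x, y, z each as a share of 25 mm, from -1 to 1, a list of three; "angular": the turn, a rotation vector about the tool's x, y, z each as a share of 0.15 rad, from -1 to 1, a list of three. A call has 1 to 5 rows; each row shifts and turns the commanded pose from where the row before left it, along the tool's axes as they then stand; what a row does not reach is not made up. A row lasts 1/10 s, in which the tool goes at most 50 mm and 8.59 degrees, less where a joint would pass 70% of its speed; a pose out of reach is approached as far as the arm can. A call with a number of a shift or a turn outside -1 to 1 is refused whole. A call with a gripper value outside its range is refused whole. OPENING is the closure, from 0 (fully open) to 1 (shut), set as the call begins (- or left out, the last holds). The fingers move at their own pace and stop on an object; FORCE is the grip in N (left out, the last holds). Time passes only in rows, so rows that do not move let the fingers close. It gives the time, the measured TCP pose, the force, the opening and the grip force at its end, in the units of the state.
- get_obs(): the state, without advancing time (a new reading comes with each control period).
- camera(name): name is "scene" or "top" or "wrist"; returns the picture (400x640x3 uint8, red, green, blue); there is no depth.
- camera_info(name): a dict with "intrinsics" (3x3 intrinsics, pixels), "R" (3x3) and "t" (3): a world point X has camera coordinates R X + t. Camera axes: x right, y down, z forward; pixel columns grow to the right and rows downward; lengths in m; the calibration is good to about 2 mm. A picture is of the moment at which its call begins: read the wrist's pose just before it. camera_info takes no time and is no camera call; for the wrist camera it gives the pose at the moment of the call.
- finish_job(): hands the job in; it is judged then, once.
The state is a dict: "t": time; "joints": joint angles; "dq": joint speeds; "tau": joint torques, N m; "position": TCP position; "eef_rot": TCP orientation; "wrist_force": force on the tool from outside, world axes, zero at the start; "moment": the same for the moment, N m; "width": opening from 0.0 (shut) to 1.0 (fully open); "grasp_force": force on a finger pad.
Only numpy, scipy, OpenCV 4.12 (cv2) and the standard library are available. Lean on these libraries where they do the work, as an engineer would, in place of code of your own. Each camera call takes 0.05 s, during which the arm holds its last target. There are 200 camera calls.

## Task

Run the dust extractor at its third step from the round hold-to-run control station on the bench. Take the station's loose lid by its upright ear, tip it up with its far edge still resting on the rim, then lift it off and lay it gently flat, right side up, on the bench beside the station. Then turn the spring-return dial inside clockwise by its bar, past the first two clicks to the third and no further, and finish still holding it there; leave the bottle, the wax tin and the sanding block where they are.

Things in the scene. Friction and masses are not known exactly. Their poses are not given: they have to be found in the camera images.
- canister: Round grey open-topped can fixed to the bench, placed and turned anew each time: 152 mm outside (foot flange 172), 144 inside, rim 72 mm above the bench. Origin on its axis at bench level; x roughly away from the robot, where a cable stub sticks out. The dial is inside on its axis; the plate round it, 22 mm up, marks rest with a tick and the steps with a tick and one, two, three raised pips.
- lid: Loose aluminium lid, about 0.1 kg: round plate 156 mm across, 8 to 14 mm above the origin, over a skirt ring 136 mm across, 8 mm deep, loose (4 mm all round) in the can's mouth. Origin at the centre of the skirt's lower edge, z up: 64 mm above the bench when seated, 0 when flat on the bench right side up. The ear stands at its -x edge (towards the robot within 0.6 rad), the far edge is +x.
- lid_ear (a point): Grip point on the lid's upright ear: a flat tab 10 mm thick (lid's x), 32 mm wide (y), its middle 68 mm from the lid's axis, reaching from the plate (14 mm) to 49 mm above the lid's origin; this point is 36 mm above it. Take it from above, fingers closing along the lid's x, one over the plate and one outside. Axes as the lid's.
- lid_far (a point): Point under the far edge of the lid's plate, 76 mm from its axis at +x, 8 mm above the lid's origin; 72 mm above the bench when seated on the rim. To tip the lid, turn it about this point.
- dial_turn (a joint): Angle of the spring-return dial, rad: 0 at rest, grows clockwise seen from above; clicks at 0.4, 0.8 and 1.2 (the third); end stop at 1.6. A spring always drives it back to 0: about 0.05 N m at rest, 0.11 N m at the third click, with a ripple of about 0.03 N m between clicks. It does not stay where it is let go.
- dial: The dial with its upright black grip bar. Bar: 54 mm long (its x, to the end with white line and pointer), 12 mm thick (y), 28 mm high. Origin under its centre, on the can's axis, 34 mm above the bench, where the dial's disc (80 mm across) ends; its top is 62 mm above the bench. At rest its x points 0.6 rad counter-clockwise (from above) of the can's x; it turns with the dial.
- dial_grip (a point): Middle of the grip bar, on the dial's axis, 50 mm above the bench; axes as the bar's. Grip from above, fingers closing along y; between bar and can there is about 60 mm of room each side.
- bottle_shellac: Bystander: brown bottle, 46 mm across, 106 mm high, standing behind the work to the right. Origin under its centre.
- wax_tin: Bystander: round tin, 77 mm across, 32 mm high, to the left of the work. Origin under its centre.
- sanding_block: Bystander: sanding block 89 x 100 x 32 mm, near the robot to the left. Origin under its centre. (The bench is bare to the robot's right of the can: nothing lies within 0.29 m of its axis that way, from 0.13 m nearer the robot than the axis to 0.04 m beyond it.)
Not all that is in view belongs to the job. Leave any brown look-alike of the lid alone.

How it is judged:
On the way, in this order (a step that is already met when the one before it is completed fails the run):
1. the lid is tipped up by more than 9 degrees with its far edge still on the station's rim (within 10 mm of it in height) (angle between lid's own z axis and vertical above 0.16 rad and height (world z) of lid_far below 0.082 m and horizontal distance between lid_far and canister below 0.1 m), for 0.05 s.
2. the lid lies flat on the bench, right side up, clear of the station and let go (height (world z) of lid below 0.005 m and angle between lid's own z axis and vertical below 0.06 rad and horizontal distance between lid and canister above 0.15 m and contact force between the fingers and lid below 0.05 N and linear speed of lid below 0.02 m/s), for 0.2 s.
At the end, for the whole second after the job is handed in: The fingers hold the dial's bar (more than 0.5 N) with the dial still and within 0.16 rad of the third click (1.04 to 1.36 rad), and the lid lies at rest flat on the bench, right side up (within 5 mm and 3 degrees), its centre more than 150 mm from the station's axis, not touching the station (value of joint dial_turn between 1.04 and 1.36 rad and velocity of joint dial_turn between -0.1 and 0.1 rad/s and contact force between the fingers and dial above 0.5 N and contact force between lid and canister below 0.02 N and height (world z) of lid between -0.005 and 0.005 m and angle between lid's own z axis and vertical below 0.06 rad and horizontal distance between lid and canister above 0.15 m and linear speed of lid below 0.02 m/s); the arm keeps its last pose, push and grip.
It fails at once if the dial is turned well beyond the third click (more than 1.48 rad) (value of joint dial_turn above 1.48 rad).
It fails at once if the lid is dropped or slammed on the bench (faster than 0.6 m/s within 45 mm of it) (height (world z) of lid below 0.045 m and linear speed of lid above 0.6 m/s).
It fails at once if the bottle is moved by more than 25 mm (distance of bottle_shellac from where it was at the start of the episode above 0.025 m).
It fails at once if the wax tin is moved by more than 25 mm (distance of wax_tin from where it was at the start of the episode above 0.025 m).
It fails at once if the sanding block is moved by more than 25 mm (distance of sanding_block from where it was at the start of the episode above 0.025 m).
It also fails if it takes over 58 s, if anything falls off the work surface, if the arm or the gripper's body presses on something with over 40 N, if the wrist force passes 120 N, or if a joint passes its speed limit or range.

## Working session

There is one attempt and no reset: what is moved stays moved. The work goes in short steps, Python scripts to look and compute and a shell command to move; the robot and the scene stay as the last step left them, time stands still between calls to the robot, and variables do not carry over. Pictures are saved under pics/ and viewed, at most 10 in all, crops included, and the job is handed in when it is done.

```bash
mkdir -p pics; ls; python3 - <<'E'
from workcell import *
import cv2
print(get_obs(), tcp_to_grasp)
for n in("scene","top"):
    cv2.imwrite(f"pics/{n}0.png",camera(n)[:,:,::-1]); i=camera_info(n); print(n,i)
E
```

```text
pics
{'t': 0.0, 'joints': array([-1.29955224e+00,  5.28487615e-01,  1.43391347e+00, -7.93406943e-06,
        1.18140261e+00, -1.78508361e-01]), 'dq': array([-0.00138697, -0.00036776, -0.00102088,  0.0003113 ,  0.00097351,
        0.00016524]), 'tau': array([-4.87167181e-04, -4.40047753e+01, -1.76590812e+01,  6.33016555e-02,
        5.80989977e-02, -1.60071390e-04]), 'position': array([ 0.27153152, -0.56210939,  0.22155492]), 'eef_rot': array([-1.10416402e-03,  9.74820782e-01,  2.22987042e-01, -5.49067916e-05]), 'wrist_force': array([-0.77768459, -0.21730258, -0.59348888]), 'moment': array([-0.01286588,  0.02375224, -0.02705543]), 'grasp_force': 0.0, 'width': 1.0010453089322842} 0.0187
scene {'intrinsics': array([[505.62717205,   0.        , 316.71505015],
       [  0.        , 505.62717205, 207.04908603],
       [  0.        ,   0.        ,   1.        ]]), 'R': array([[-0.90883291, -0.41645106, -0.02431566],
       [-0.20028056,  0.48672426, -0.85028653],
       [ 0.36593775, -0.76789843, -0.52575808]]), 't': array([0.44037864, 0.1638155 , 1.09167263])}
top {'intrinsics': array([[484.43566073,   0.        , 320.22448871],
       [  0.        , 484.43566073, 201.67914927],
       [  0.        ,   0.        ,   1.        ]]), 'R': array([[ 0.02226938, -0.99972662,  0.00712441],
       [-0.99192676, -0.02298437, -0.12471174],
       [ 0.1248414 , -0.00428964, -0.99216744]]), 't': array([0.02277327, 0.4751117 , 1.55330735])}
```

View pics/top0.png

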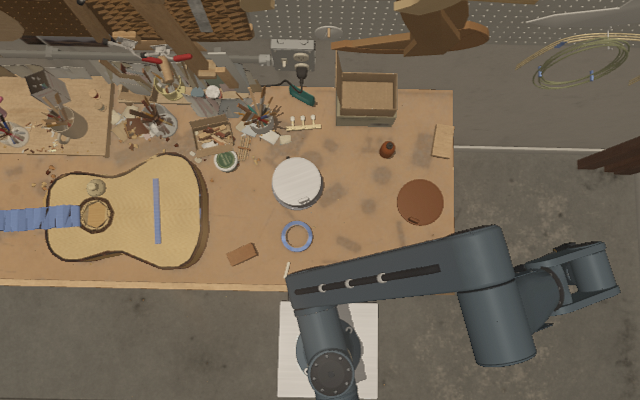

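View pics/scene0.png

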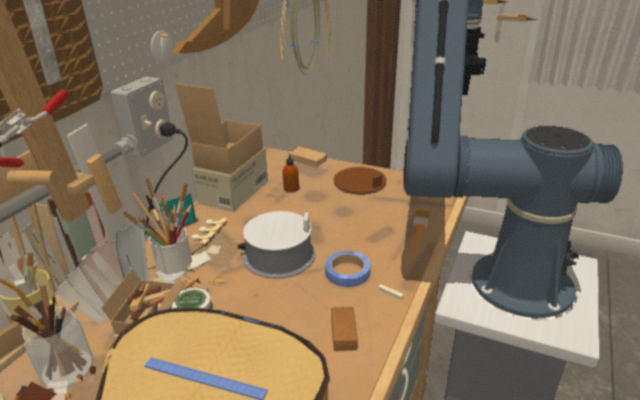

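Candidates for the lid are the grey disc on the can at top (297,183), the brown disc (420,203), the blue tape ring (297,237) and the wax tin (226,160). I choose the grey disc on the can; the brown disc is the look-alike. Next is a close crop of it from both views.

```bash
cat > h.py <<'E'
import numpy as np, cv2
from workcell import *
def ray(n,uv,z,i=None):
    i=i or camera_info(n); K,R,t=i["intrinsics"],i["R"],i["t"]
    c=-R.T@t; d=R.T@np.linalg.solve(K,[uv[0],uv[1],1]); return c+d*(z-c[2])/d[2]
def proj(n,X,i=None):
    i=i or camera_info(n); p=(i["R"]@np.array(X,float).T).T+i["t"]; q=p@i["intrinsics"].T; return q[...,:2]/q[...,2:]
E
python3 - <<'E'
from h import *
for uv,z in(((297.5,182.5),.078),((420,203),.01),((226,160),.03),((387,149),.05),((242,254),.03)): print(ray("top",uv,z).round(3))
a=cv2.imread("pics/top0.png")[150:220,265:335]; b=cv2.imread("pics/scene0.png")[200:280,230:325]
cv2.imwrite("pics/crop0.png",np.hstack([cv2.resize(a,(400,400),interpolation=2),cv2.resize(b,(400,400*80//95),interpolation=2)[:400] if 0 else cv2.resize(b,(400,400),interpolation=2)]))
E
```

```text
[0.528 0.107 0.078]
[ 0.48  -0.297  0.01 ]
[0.606 0.347 0.03 ]
[ 0.651 -0.181  0.05 ]
[0.299 0.282 0.03 ]
```

View pics/crop0.png

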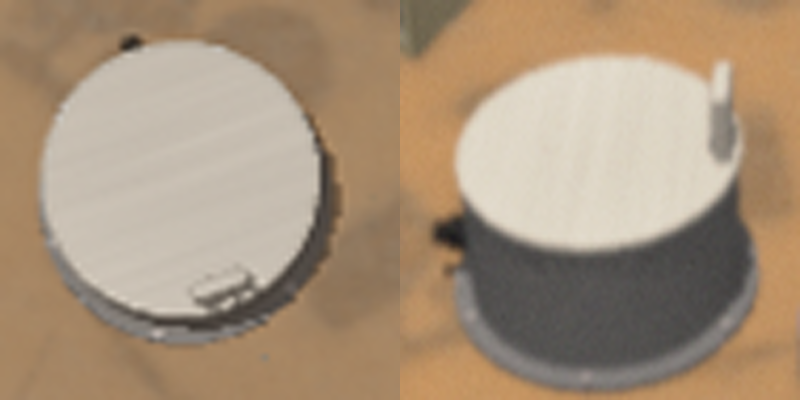

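The crop shows the grey lid on the can, with the ear's upright tab at crop (222,281) near the robot and the cable stub at (130,42). The brown disc is a separate thing lying on the bench. Now I'll measure the lid from these points.

```bash
python3 - <<'E'
from h import *
s=400/70
f=lambda u,v:(265+(u+.5)/s-.5,150+(v+.5)/s-.5)
c=ray("top",f(181,180),.078); e=ray("top",f(222,281),.113); k=ray("top",f(130,42),.015)
g=lambda u,v:(230+u*95/400,200+v*80/400)
e2=ray("scene",g(321,67),.113); c2=ray("scene",g(199,151),.078)
for n,v in zip("cekCE",(c,e,k,c2,e2)): print(n,v.round(4))
for C,E in((c,e),(c2,e2)):
    d=C-E; print(np.hypot(*d[:2]),np.arctan2(d[1],d[0]))
d=k-c; print(np.hypot(*d[:2]),np.arctan2(d[1],d[0]))
# silhouette edges
print(camera_info("wrist")); print(get_obs()["position"])
E
```

```text
c [0.5327 0.1115 0.078 ]
e [0.4719 0.0861 0.113 ]
k [0.6241 0.1465 0.015 ]
C [0.5244 0.1235 0.078 ]
E [0.4693 0.0834 0.113 ]
0.06588243151157688 0.3959766623698371
0.06815235086713893 0.6288520779228973
0.09794520955240087 0.36557553014759425
{'intrinsics': array([[279.17767845,   0.        , 321.60525649],
       [  0.        , 279.17767845, 197.48055189],
       [  0.        ,   0.        ,   1.        ]]), 'R': array([[ 0.43493551, -0.90045643, -0.0030522 ],
       [-0.86269929, -0.41766469,  0.28514232],
       [-0.25803303, -0.12138539, -0.95848033]]), 't': array([-0.62411124, -0.03559814,  0.39165189])}
[ 0.27158481 -0.5621875   0.22169463]
```

```bash
cat >> h.py <<'E'
from scipy.spatial.transform import Rotation as Ro
def pose():
    o=get_obs(); q=o["eef_rot"]; return o,np.array(o["position"]),Ro.from_quat([q[1],q[2],q[3],q[0]])
def delta(pt,yang,tilt=0.):
    "shares to bring TCP to pt, tool down with tool y at world angle yang"
    o,p,R=pose(); y=np.array([np.cos(yang),np.sin(yang),0]); z=np.array([0,0,-1.]); T=Ro.from_matrix(np.c_[np.cross(y,z),y,z])
    print("t",o["t"],"pos",p.round(4),"w",round(o["width"],3),"gf",round(o["grasp_force"],1),"F",np.round(o["wrist_force"],1))
    print("lin/25mm",(R.inv().apply(np.array(pt)-p)/.025).round(2),"ang/.15",((R.inv()*T).as_rotvec()/.15).round(2))
E
python3 -m pendant '{"linear":[[0,0,-0.5],[0,0,-0.5],[0,0,0],[0,0,0],[0,0,0]],"angular":[[0,0,-1],[0,0,-1],[0,0,-1],[0,0,-1],[0,0,-1]]}'
python3 -m pendant '{"linear":[[0,0,0],[0,0,0],[0,0,0],[0,0,0],[0,0,0]],"angular":[[0,0,-1],[0,0,-1],[0,0,-1],[0,0,-1],[0,0,-1]]}'
python3 -c 'from h import *; delta([.468,.086,.24],.4)'
```

```text
t: 0.6
position: [0.2717, -0.5624, 0.2471]
eef_rot: [-0.0, 0.824, 0.567, 0.0]
wrist_force: [0.4, -0.4, -0.3]
width: 1.003
grasp_force: 0.0
t: 1.1
position: [0.2716, -0.5624, 0.247]
eef_rot: [-0.0, 0.559, 0.829, 0.0]
wrist_force: [0.3, -0.3, 0.3]
width: 1.001
grasp_force: 0.0
t 1.1 pos [ 0.2716 -0.5624  0.247 ] w 1.001 gf 0.0 F [ 0.3 -0.3  0.3]
lin/25mm [21.08 17.02  0.31] ang/.15 [ 0.   -0.01 -0.1 ]
```

```bash
for i in 1 2 3 4; do python3 -m pendant '{"linear":[[0.96,0.77,0],[0.96,0.77,0],[0.96,0.77,0],[0.96,0.77,0],[0.96,0.77,0]],"angular":[[0,0,0],[0,0,0],[0,0,0],[0,0,0],[0,0,0]]}' | grep -E "pos|force"; done
python3 -m pendant '{"linear":[[0.96,0.8,0.3],[0.9,0.8,0],[0,0,0]],"angular":[[0,0,-0.1],[0,0,0],[0,0,0]]}'
python3 - <<'E'
from h import *
delta([.468,.086,.24],.4)
i=camera_info("wrist"); im=camera("wrist")[:,:,::-1]; cv2.imwrite("pics/w1.png",im)
print(proj("wrist",[[.468,.086,.113],[.53,.112,.078]],i))
cv2.imwrite("pics/w1.png",im); np.savez("w1.npz",**i)
E
```

```text
position: [0.3168, -0.4142, 0.2471]
wrist_force: [-0.5, 0.7, 0.5]
grasp_force: 0.0
position: [0.3618, -0.2672, 0.2473]
wrist_force: [0.0, 0.1, 0.7]
grasp_force: 0.0
position: [0.4068, -0.1202, 0.2474]
wrist_force: [1.1, -0.5, -0.2]
grasp_force: 0.0
position: [0.4518, 0.0269, 0.2474]
wrist_force: [0.3, -0.3, 0.6]
grasp_force: 0.0
t: 3.4
position: [0.4719, 0.0865, 0.2397]
eef_rot: [-0.0, 0.553, 0.833, 0.001]
wrist_force: [-0.2, -0.3, 0.3]
width: 1.001
grasp_force: 0.0
t 3.4 pos [0.4719 0.0865 0.2397] w 1.001 gf 0.0 F [-0.2 -0.3  0.3]
lin/25mm [ 0.04 -0.15 -0.01] ang/.15 [ 0.   -0.01 -0.01]
[[318.81811408 189.59446308]
 [375.60194143 182.10273896]]
```

View pics/w1.png

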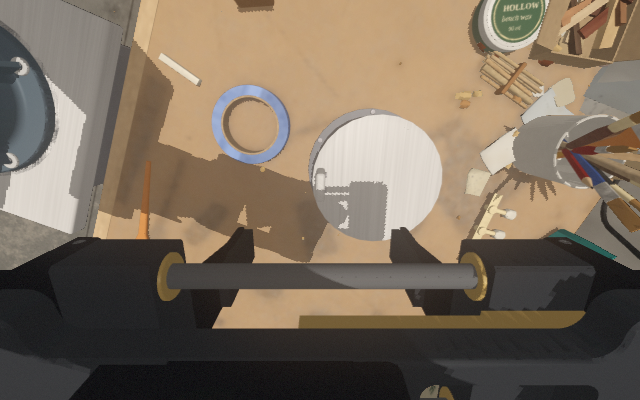

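The wrist view shows the lid disc at about (377,175) with the ear at about (320,179). It's close to the prediction but shifted by a few millimetres, so I'll zoom in.

```bash
python3 - <<'E'
import cv2
im=cv2.imread("pics/w1.png")[100:250,295:455]
cv2.imwrite("pics/w1c.png",cv2.resize(im,(640,600),interpolation=2))
E
```

```text
(no output)
```

View pics/w1c.png

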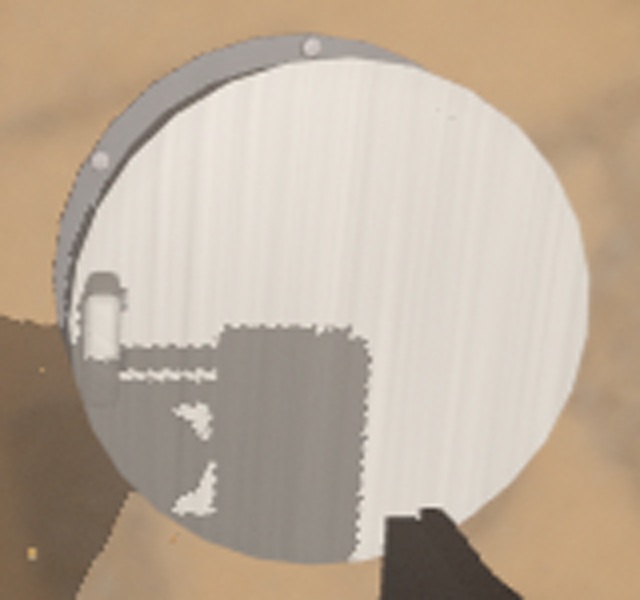

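```bash
python3 - <<'E'
from h import *
i=dict(np.load("w1.npz"))
e=ray("wrist",(320.1,187.1),.113,i); c=ray("wrist",(377.2,177.6),.078,i)
d=c-e; print(e.round(4),c.round(4),np.hypot(*d[:2]),np.arctan2(d[1],d[0]))
for uv in((315.5,173),(315.5,201),(325,173),(325,201)): print(ray("wrist",uv,.113,i).round(4))
# edges of lid plate fit
P=np.array([ray("wrist",(295+u/4,100+v/4),.078,i)[:2] for u,v in((588,290),(530,140),(420,70),(345,57),(240,80),(130,490),(230,550),(310,564),(480,525),(570,400))])
A=np.c_[2*P,np.ones(len(P))]; s=np.linalg.lstsq(A,(P**2).sum(1),rcond=None)[0]; print("fit",s[:2],np.sqrt(s[2]+s[0]**2+s[1]**2))
delta([e[0],e[1],.10-tcp_to_grasp],.4)
E
```

```text
[0.4682 0.0891 0.113 ] [0.5293 0.1177 0.078 ] 0.06750090870989883 0.4373819899330449
[0.4578 0.1013 0.113 ]
[0.4696 0.0728 0.113 ]
[0.467  0.1052 0.113 ]
[0.4791 0.0768 0.113 ]
fit [0.53245509 0.11231256] 0.07740570432775641
t 3.45 pos [0.4713 0.085  0.2396] w 1.0 gf 0.0 F [-0.1 -0.5 -0.2]
lin/25mm [ 0.2  -0.05  6.33] ang/.15 [-0.   -0.   -0.02]
```

Ear at (0.468, 0.088), lid centre at (0.532, 0.112), radius 77 mm and yaw about 0.39, all consistent with the given sizes. Next I descend and grip.

```bash
python3 -m pendant '{"linear":[[0.16,-0.08,1],[0,0,1],[0,0,1],[0,0,1],[0,0,1]],"angular":[[0,0,0],[0,0,0],[0,0,0],[0,0,0],[0,0,0]]}'
python3 -m pendant '{"linear":[[0,0,0.6],[0,0,0.5],[0,0,0],[0,0,0]],"angular":[[0,0,0],[0,0,0],[0,0,0],[0,0,0]]}'
python3 -m pendant '{"linear":[[0,0,0],[0,0,0],[0,0,0],[0,0,0],[0,0,0]],"angular":[[0,0,0],[0,0,0],[0,0,0],[0,0,0],[0,0,0]]}' 1 10
python3 -m pendant '{"linear":[[0,0,0],[0,0,0],[0,0,0],[0,0,0],[0,0,0]],"angular":[[0,0,0],[0,0,0],[0,0,0],[0,0,0],[0,0,0]]}' 1 30
```

```text
t: 3.95
position: [0.4677, 0.0856, 0.1143]
eef_rot: [0.0, 0.555, 0.832, -0.0]
wrist_force: [-0.5, 0.2, 0.6]
width: 1.004
grasp_force: 0.0
t: 4.35
position: [0.4678, 0.0859, 0.0876]
eef_rot: [-0.0, 0.555, 0.832, -0.0]
wrist_force: [1.4, -0.3, -0.4]
width: 0.997
grasp_force: 0.0
t: 4.85
position: [0.4681, 0.0867, 0.0878]
eef_rot: [0.0, 0.555, 0.832, 0.0]
wrist_force: [-0.2, 0.3, 0.4]
width: 0.629
grasp_force: 0.0
t: 5.35
position: [0.468, 0.0867, 0.0875]
eef_rot: [-0.0, 0.555, 0.832, -0.0]
wrist_force: [-0.3, 0.9, 0.1]
width: 0.174
grasp_force: 0.0
```

```bash
python3 -m pendant '{"linear":[[0,0,0],[0,0,0],[0,0,0],[0,0,0],[0,0,0]],"angular":[[0,0,0],[0,0,0],[0,0,0],[0,0,0],[0,0,0]]}' 1 35
python3 -m pendant '{"linear":[[0,0.02,-0.17],[0,0.02,-0.17],[0,0.02,-0.17],[0,0.02,-0.17],[0,0.02,-0.17]],"angular":[[0.2,0,0],[0.2,0,0],[0.2,0,0],[0.2,0,0],[0.2,0,0]]}'
```

```text
t: 5.85
position: [0.468, 0.0866, 0.0875]
eef_rot: [0.0, 0.555, 0.832, 0.0]
wrist_force: [0.7, 0.2, -0.5]
width: 0.109
grasp_force: 34.9
t: 6.35
position: [0.471, 0.088, 0.1088]
eef_rot: [-0.042, 0.553, 0.829, -0.063]
wrist_force: [-1.2, 0.1, 0.7]
width: 0.114
grasp_force: 35.0
```

```bash
python3 -m pendant '{"linear":[[0,0.02,-0.17],[0,0.02,-0.17],[0,0.02,-0.17],[0,0.02,-0.17],[0,0,0]],"angular":[[0.2,0,0],[0.2,0,0],[0.2,0,0],[0.2,0,0],[0,0,0]]}'
python3 - <<'E'
from h import *
delta([.468,.087,.2],.4)
a=camera("scene")[:,:,::-1]; cv2.imwrite("pics/s2.png",cv2.resize(a[140:300,200:400],(800,640)[:1]+(600,),interpolation=2))
E
```

```text
t: 6.85
position: [0.4775, 0.0904, 0.125]
eef_rot: [-0.074, 0.55, 0.824, -0.111]
wrist_force: [0.9, -0.2, -1.2]
width: 0.111
grasp_force: 34.9
t 6.85 pos [0.4775 0.0904 0.125 ] w 0.111 gf 34.9 F [ 0.9 -0.2 -1.2]
lin/25mm [ 0.02 -1.18 -2.79] ang/.15 [-1.79 -0.   -0.04]
```

View pics/s2.png

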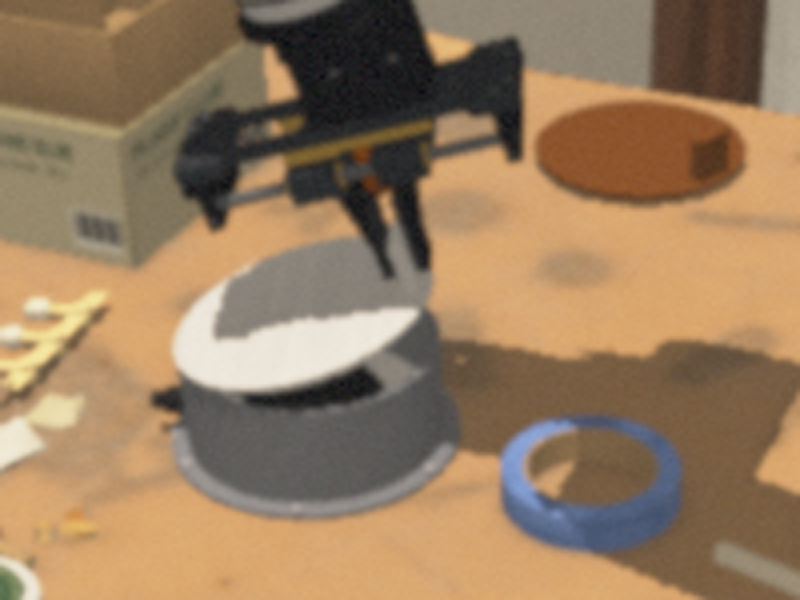

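The lid is tipped up with its far edge (crop 185,345) still on the can's rim, and the ear is held between the fingers. Now I level it while lifting.

```bash
python3 -m pendant '{"linear":[[0,0,-0.6],[0,0,-0.6],[0,0,-0.6],[0,0,-0.6],[0,0,-0.2]],"angular":[[-0.4,0,0],[-0.4,0,0],[-0.4,0,0],[-0.4,0,0],[-0.2,0,0]]}'
python3 -c 'from h import *; delta([.425,-.121,.20],.4)'
```

```text
t: 7.4
position: [0.4854, 0.0942, 0.1896]
eef_rot: [0.001, 0.555, 0.832, 0.001]
wrist_force: [-0.2, -0.2, -2.1]
width: 0.11
grasp_force: 35.0
t 7.4 pos [0.4854 0.0942 0.1896] w 0.11 gf 35.0 F [-0.2 -0.2 -2.1]
lin/25mm [-7.02 -5.53 -0.43] ang/.15 [ 0.01  0.   -0.04]
```

```bash
for i in 1 2; do python3 -m pendant '{"linear":[[-0.7,-0.55,0],[-0.7,-0.55,0],[-0.7,-0.55,0],[-0.7,-0.55,0],[-0.7,-0.55,0]],"angular":[[0,0,0],[0,0,0],[0,0,0],[0,0,0],[0,0,0]]}' | grep pos; done
python3 -m pendant '{"linear":[[0,0,1],[0,0,1],[0,0,1],[0,0,1],[0,0,1]],"angular":[[0,0,0],[0,0,0],[0,0,0],[0,0,0],[0,0,0]]}'
python3 - <<'E'
from h import *
delta([.425,-.121,.0235],.4)
a=camera("scene")[:,:,::-1]; cv2.imwrite("pics/s3.png",cv2.resize(a[120:300,230:430],(800,600),interpolation=2))
E
```

```text
position: [0.4552, -0.0135, 0.1881]
position: [0.4254, -0.1206, 0.1881]
t: 8.9
position: [0.4259, -0.1199, 0.0624]
eef_rot: [-0.0, 0.555, 0.832, -0.0]
wrist_force: [0.8, -1.0, -1.2]
width: 0.109
grasp_force: 35.0
t 8.9 pos [ 0.4259 -0.1199  0.0624] w 0.109 gf 35.0 F [ 0.8 -1.  -1.2]
lin/25mm [-0.03 -0.05  1.56] ang/.15 [-0.   -0.   -0.04]
```

View pics/s3.png

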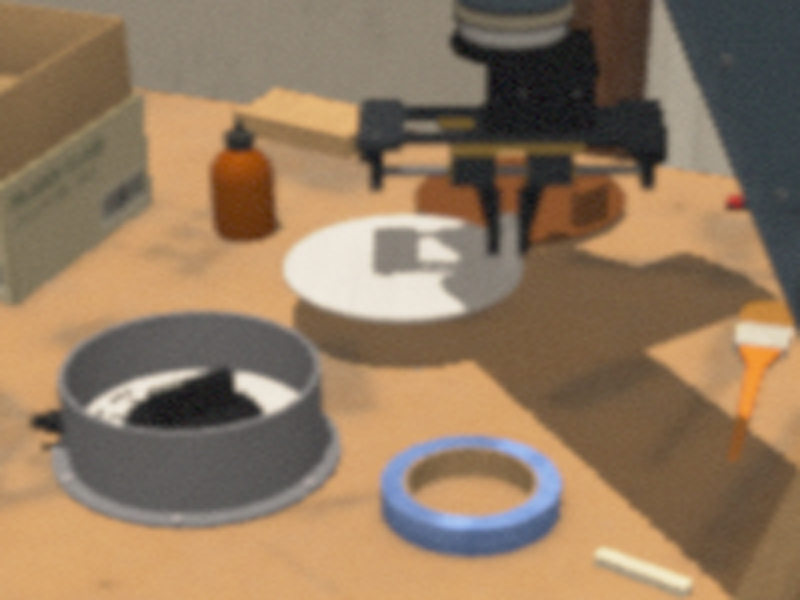

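The lid hangs level over the bare bench, clear of the can and the brown disc. The open can with the dial bar inside shows at crop (200,390). I'll lower gently.

```bash
python3 -m pendant '{"linear":[[0,0,0.4],[0,0,0.4],[0,0,0.3],[0,0,0.2],[0,0,0.1]],"angular":[[0,0,0],[0,0,0],[0,0,0],[0,0,0],[0,0,0]]}'
python3 -m pendant '{"linear":[[0,0,0.06],[0,0,0.06],[0,0,0.04],[0,0,0],[0,0,0]],"angular":[[0,0,0],[0,0,0],[0,0,0],[0,0,0],[0,0,0]]}'
```

```text
t: 9.45
position: [0.4268, -0.1202, 0.0287]
eef_rot: [0.0, 0.555, 0.832, 0.0]
wrist_force: [-0.2, -0.9, -1.8]
width: 0.112
grasp_force: 35.0
t: 9.95
position: [0.4266, -0.1201, 0.0249]
eef_rot: [0.0, 0.555, 0.832, 0.0]
wrist_force: [-0.0, 0.2, -1.9]
width: 0.113
grasp_force: 35.0
```

```bash
python3 -m pendant '{"linear":[[0,0,0.04],[0,0,0.04],[0,0,0],[0,0,0]],"angular":[[0,0,0],[0,0,0],[0,0,0],[0,0,0]]}' - 10
python3 -m pendant '{"linear":[[0,0,0.03],[0,0,0.03],[0,0,0],[0,0,0]],"angular":[[0,0,0],[0,0,0],[0,0,0],[0,0,0]]}' - 10
```

```text
t: 10.35
position: [0.4267, -0.1202, 0.0233]
eef_rot: [0.0, 0.555, 0.832, 0.0]
wrist_force: [-0.6, 0.1, 5.6]
width: 0.115
grasp_force: 10.0
t: 10.75
position: [0.4267, -0.1203, 0.0224]
eef_rot: [0.001, 0.555, 0.832, -0.0]
wrist_force: [-2.2, 0.3, 12.5]
width: 0.116
grasp_force: 10.0
```

```bash
python3 -m pendant '{"linear":[[0,0,-0.03],[0,0,0],[0,0,0],[0,0,0],[0,0,0]],"angular":[[0,0,0],[0,0,0],[0,0,0],[0,0,0],[0,0,0]]}' 0.5 10
python3 -m pendant '{"linear":[[0,0,-0.2],[0,0,-0.4],[0,0,-0.8],[0,0,-1],[0,0,-1]],"angular":[[0,0,0],[0,0,0],[0,0,0],[0,0,0],[0,0,0]]}'
python3 -m pendant '{"linear":[[0,0,-1],[0,0,-1],[0,0,-1],[0,0,0],[0,0,0]],"angular":[[0,0,0],[0,0,0],[0,0,0],[0,0,0],[0,0,0]]}' 0
python3 - <<'E'
from h import *
delta([.532,.112,.22],1.0)
cv2.imwrite("pics/t4.png",camera("top")[:,:,::-1])
a=cv2.imread("pics/t4.png")
cv2.imwrite("pics/t4c.png",cv2.resize(a[140:240,260:390],(780,600),interpolation=2))
E
```

```text
t: 11.25
position: [0.4265, -0.12, 0.0218]
eef_rot: [-0.0, 0.555, 0.832, -0.0]
wrist_force: [-0.4, 0.3, -0.9]
width: 0.461
grasp_force: 0.0
t: 11.75
position: [0.4263, -0.1199, 0.1084]
eef_rot: [-0.0, 0.555, 0.832, -0.0]
wrist_force: [0.4, 0.7, -0.7]
width: 0.502
grasp_force: 0.0
t: 12.25
position: [0.4265, -0.12, 0.1828]
eef_rot: [0.001, 0.555, 0.832, 0.0]
wrist_force: [-0.0, 0.5, -0.2]
width: 0.866
grasp_force: 0.0
t 12.25 pos [ 0.4265 -0.12    0.1828] w 0.866 gf 0.0 F [-0.   0.5 -0.2]
lin/25mm [ 6.95  7.46 -1.49] ang/.15 [ 0.    0.01 -4.04]
```

View pics/t4c.png

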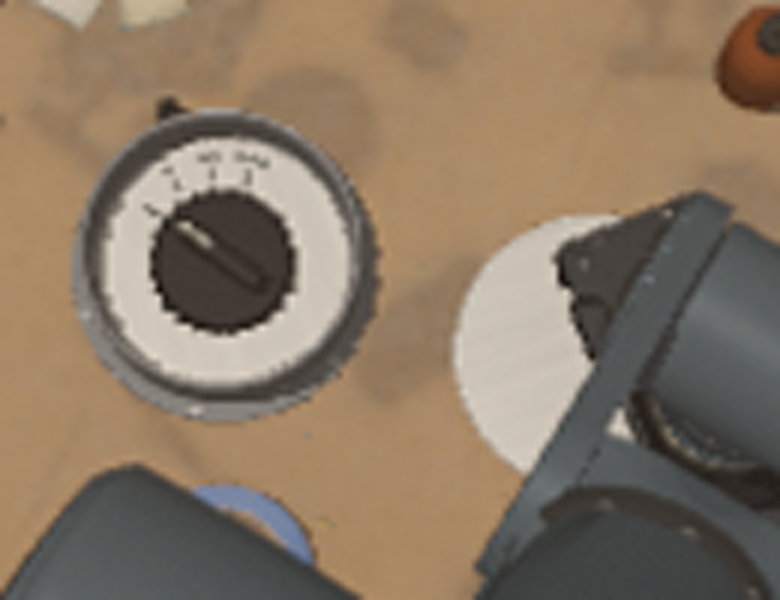

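The lid lies released on the bench to the right at crop (560,350). The dial bar runs from crop (180,222), the white pointer end, to (263,286), with the can's centre at about (225,260). The step ticks are at (175,180), (212,170) and (248,172).

```bash
python3 - <<'E'
from h import *
f=lambda u,v,z:ray("top",(260+(u+.5)/6-.5,140+(v+.5)/6-.5),z)
a,b=f(180,222,.062),f(263,286,.062); d=a-b
print(a.round(4),b.round(4),((a+b)/2).round(4),np.linalg.norm(d),np.arctan2(d[1],d[0]))
disc=f(224,261,.034);print("disc",disc.round(4), "plate",f(227,260,.022).round(4))
c=np.array([.532,.112]); 
for n,t in zip("r123",((150,208),(175,182),(212,172),(248,174))):
    p=f(*t,.022)[:2]-disc[:2]; print(n,np.arctan2(p[1],p[0]).round(3),np.hypot(*p).round(3))
E
```

```text
[0.5495 0.1342 0.062 ] [0.5158 0.0887 0.062 ] [0.5327 0.1114 0.062 ] 0.05657107666776187 0.9328147400227466
disc [0.5335 0.1112 0.034 ] plate [0.5361 0.1101 0.022 ]
r 0.943 0.052
1 0.565 0.054
2 0.165 0.052
3 -0.219 0.052
```

```bash
python3 -m pendant '{"linear":[[0.76,0.84,0],[0.76,0.84,0],[0.76,0.84,0],[0.76,0.84,0],[0.76,0.84,0]],"angular":[[0,0,0],[0,0,0],[0,0,0],[0,0,0],[0,0,0]]}' 0.2 10|grep pos
python3 -m pendant '{"linear":[[0.76,0.84,0],[0.76,0.84,0],[0.76,0.84,0],[0.76,0.84,0]],"angular":[[0,0,0],[0,0,0],[0,0,0],[0,0,0]]}'|grep pos
python3 -m pendant '{"linear":[[0,0,0],[0,0,0],[0,0,0],[0,0,0]],"angular":[[0,0,1],[0,0,1],[0,0,1],[0,0,1]]}'|grep pos
python3 -m pendant '{"linear":[[0,0,0],[0,0,0],[0,0,0],[0,0,0]],"angular":[[0,0,1],[0,0,1],[0,0,0.83],[0,0,0]]}'
python3 - <<'E'
from h import *
delta([.533,.1115,.039],-.63)
i=camera_info("wrist"); im=camera("wrist")[:,:,::-1]
pr=proj("wrist",[[.533,.1115,.062],[.533+.027*np.cos(.94),.1115+.027*np.sin(.94),.062],[.533-.027*np.cos(.94),.1115-.027*np.sin(.94),.062]],i); print(pr)
np.savez("w5.npz",**i)
u,v=map(int,pr[0]); u0,v0=max(u-80,0),max(v-60,0); print(u0,v0)
cv2.imwrite("pics/w5.png",cv2.resize(im[v0:v0+120,u0:u0+160],(800,600),interpolation=2))
E
```

```text
position: [0.4862, 0.0092, 0.1805]
position: [0.5346, 0.1115, 0.1802]
position: [0.5342, 0.1105, 0.1801]
t: 14.0
position: [0.5343, 0.1103, 0.1804]
eef_rot: [-0.001, 0.891, 0.453, -0.002]
wrist_force: [0.3, -1.0, -0.4]
width: 0.799
grasp_force: 0.0
t 14.0 pos [0.5343 0.1103 0.1804] w 0.799 gf 0.0 F [ 0.3 -1.  -0.4]
lin/25mm [ 0.02 -0.05  5.65] ang/.15 [-0.02  0.01 -0.  ]
[[320.39055833 191.61173934]
 [320.37346524 165.9225728 ]
 [320.40676346 215.96638656]]
240 131
```

View pics/w5.png

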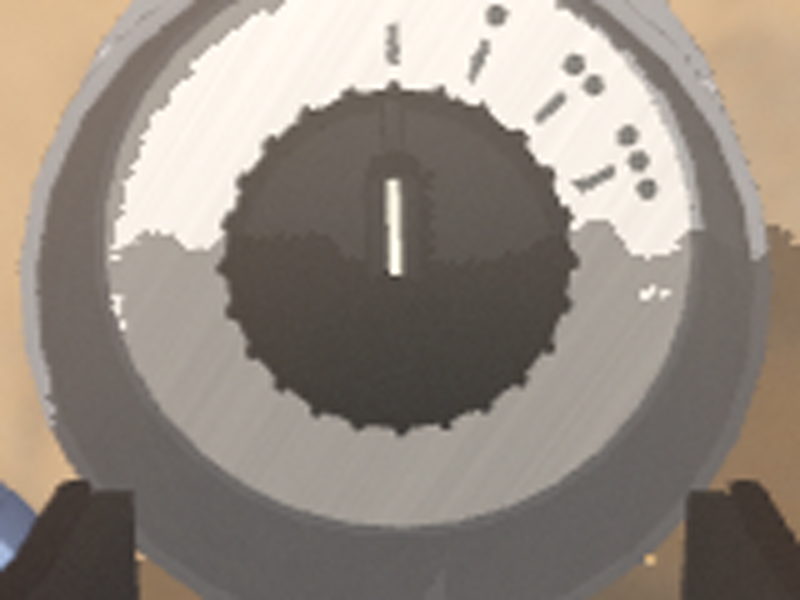

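The bar is nearly vertical in the view, with the white line running from (390,180) to (397,275). That leans about 0.05 rad counter-clockwise of my estimate. The disc is centred at (400,260), so the position is good, and I trim the yaw and descend.

```bash
python3 -m pendant '{"linear":[[0,-0.03,1],[0,0,1],[0,0,1],[0,0,1],[0,0,1]],"angular":[[0,0,-0.33],[0,0,0],[0,0,0],[0,0,0],[0,0,0]]}'|grep -E "pos|force"
python3 -m pendant '{"linear":[[0,0,0.4],[0,0,0.22],[0,0,0],[0,0,0]],"angular":[[0,0,0],[0,0,0],[0,0,0],[0,0,0]]}'|grep -E "pos|force"
for i in 1 2; do python3 -m pendant '{"linear":[[0,0,0],[0,0,0],[0,0,0],[0,0,0],[0,0,0]],"angular":[[0,0,0],[0,0,0],[0,0,0],[0,0,0],[0,0,0]]}' 1 10; done
```

```text
position: [0.5343, 0.1108, 0.0554]
wrist_force: [-0.2, 0.4, 0.0]
grasp_force: 0.0
position: [0.5355, 0.1108, 0.0423]
wrist_force: [-0.3, -0.1, 0.7]
grasp_force: 0.0
t: 15.45
position: [0.5349, 0.1108, 0.0417]
eef_rot: [0.0, 0.88, 0.475, 0.0]
wrist_force: [0.6, 0.2, -0.2]
width: 0.433
grasp_force: 0.0
t: 15.95
position: [0.5319, 0.1125, 0.0414]
eef_rot: [-0.002, 0.88, 0.474, -0.002]
wrist_force: [-4.3, 6.2, 3.6]
width: 0.138
grasp_force: 10.1
```

```bash
python3 -m pendant '{"linear":[[0,-0.12,0],[0,0,0],[0,0,0],[0,0,0]],"angular":[[0,0,0],[0,0,0],[0,0,0],[0,0,0]]}' 1 50
for i in 1 2 3; do python3 -m pendant '{"linear":[[0,0,0],[0,0,0],[0,0,0],[0,0,0],[0,0,0]],"angular":[[0,0,0.4],[0,0,0.4],[0,0,0.4],[0,0,0.4],[0,0,0.4]]}'; done
```

```text
t: 16.35
position: [0.5319, 0.1126, 0.0414]
eef_rot: [-0.0, 0.88, 0.474, -0.0]
wrist_force: [-0.7, 1.5, -0.3]
width: 0.132
grasp_force: 50.0
t: 16.85
position: [0.5316, 0.1128, 0.0414]
eef_rot: [-0.0, 0.941, 0.338, -0.001]
wrist_force: [-1.9, 3.0, 0.9]
width: 0.135
grasp_force: 50.0
t: 17.35
position: [0.5314, 0.1131, 0.0414]
eef_rot: [-0.0, 0.981, 0.193, -0.001]
wrist_force: [-2.2, 3.7, -0.0]
width: 0.134
grasp_force: 50.0
t: 17.85
position: [0.5313, 0.1135, 0.0414]
eef_rot: [-0.001, 0.999, 0.044, -0.001]
wrist_force: [-2.6, 5.4, -0.3]
width: 0.133
grasp_force: 50.0
```

```bash
python3 -m pendant '{"linear":[[0,0,0],[0,0,0],[0,0,0],[0,0,0],[0,0,0]],"angular":[[0,0,0.4],[0,0,0.4],[0,0,0.4],[0,0,0.4],[0,0,0.4]]}'
python3 -m pendant '{"linear":[[0,0,0],[0,0,0],[0,0,0]],"angular":[[0,0,0],[0,0,0],[0,0,0]]}'
python3 - <<'E'
from h import *
i=camera_info("wrist"); im=camera("wrist")[:,:,::-1]; t=camera("top")[:,:,::-1]
pr=proj("wrist",[.532,.1125,.05],i); print(pr)
a=cv2.resize(im[90:290,220:420],(400,400),interpolation=2); b=cv2.resize(t[150:215,265:330],(400,400),interpolation=2)
cv2.imwrite("pics/end.png",np.hstack([a,b])); o=get_obs(); q=o["eef_rot"]; print(2*np.arctan2(q[2],q[1]),o["moment"])
E
```

```text
t: 18.35
position: [0.5313, 0.1139, 0.0414]
eef_rot: [-0.001, 0.994, -0.106, -0.001]
wrist_force: [-2.7, 6.7, -0.3]
width: 0.131
grasp_force: 50.0
t: 18.65
position: [0.5314, 0.1139, 0.0414]
eef_rot: [-0.001, 0.995, -0.104, -0.001]
wrist_force: [-2.2, 6.5, 0.5]
width: 0.13
grasp_force: 50.0
[322.07462025 247.276217  ]
-0.2089730045347796 [1.26608372 0.34740909 0.10106137]
```

View pics/end.png

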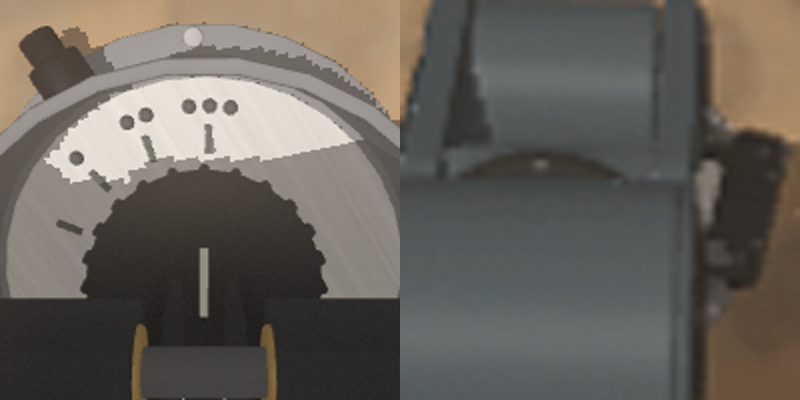

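The white line at (204,250–315) points straight at the three-pip tick at (209,138). The dial is at the third click and held at 50 N, so I'm handing in.

```bash
python3 -c 'from workcell import *; print(finish_job())'
```

```text
the job is handed in; nothing more can be done
None
```

I tipped the lid up on the rim, lifted it off and laid it on the bench to the right of the station, then turned the dial to the third click and handed in at about 19 s with the gripper still holding it there; the judge's verdict was not shown.

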